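Staple the booklet and ease the stapler arm back up

TASK

Slide the booklet along the board, under the raised arm of the stapler, until it is fully home and square against the stop of its metal guide. Then push the stapler's arm down onto it and press firmly, as one does to drive a staple, without crushing it; then let the spring-loaded arm come all the way up again slowly under your finger, taking at least a second over the rise, never letting it snap up. Leave the booklet where it is in the guide, the arm up and free, and do not disturb the other things on the desk.

Things in the scene. Friction and masses are not known exactly. Their poses are not given: they have to be found in the camera images.
- stapler: Blue stapler, 34 x 141 mm, let into a fixed plywood board 128 mm wide whose deck is 10 mm above the desk. Neither moves. Origin: at desk level under its middle; z up; +y runs along the stapler from jaw (y = -68 mm) to hinge. The open deck in front of the jaw reaches to y = -280 mm, the board's other end is at y = +85 mm. The guide_stop and stapler_hinge points have the same axes.
- guide_stop (a point): Middle of the stop of the aluminium guide on the deck round the jaw, 10 mm high, axes as the stapler's. The stop face (left and right of the arm) is at y = 0. Side rails with inner faces at x = +-46 mm run from the stop to y = -59 mm, then flare to x = +-56 mm at y = -80 mm. A booklet that is home has its front edge on the stop: centre at x = 0, y = -50 mm (5 mm in y, 7 mm in x, 0.08 rad allowed).
- stapler_hinge (a point): Point on the axis of the arm's hinge, 26 mm above the desk, axes as the stapler's; the arm turns about its x. The spring (0.8 N m/rad, almost no damping) drives the arm up all the way: to hold it at press_point takes about 3.5 N when up and 7 N when down. Let go when down, it snaps up at many rad/s.
- stapler_arm (a joint): Angle of the stapler's arm, rad: 0.45 is fully up on its end stop, as at the start, 0 fully down; the jaw meets the booklet at about 0.02. It must never rise faster than 0.8 rad/s, about 85 mm/s at press_point.
- press_point (a point): Point on the arm's top face, on its middle line, 18 mm short of its front end; moves with the arm, which is 24 mm wide. It is 107 mm from the hinge along the arm and 20 mm above it square to the arm: 90 mm above the desk and 88 mm from the hinge (level) when up, 48 mm and 106 mm when down. Pressing here with 15 to 25 N once the arm is stopped by the booklet bites with the 8 to 35 N wanted; hold it 0.3 s.
- booklet_centre (a point): Centre of the booklet, a stiff card-covered block 86 mm wide (its x), 100 mm long (its y) and 8 mm thick, 0.12 kg, lying loose on the deck in front of the guide's mouth; its +y edge faces the stapler to within about 0.2 rad. The point is half-way up, 4 mm above the deck.
- tape_roll: Bystander: roll of tape lying on the desk to the right of the board, 93 mm across, 48 mm high; origin under its middle.
- jar: Bystander: small white jar with a black cap, 52 mm across, 70 mm high, on the far side of the board, by the guide; origin under its middle.
- glue_stick: Bystander: standing glue stick, 27 mm across, 92 mm high, off the hinge end of the board; origin under its middle.
- charger: Bystander: white charger, 70 x 46 x 28 mm, on the far side of the board beside the stapler; origin under its middle.
- mug: Bystander: mug, 92 x 127 mm, 95 mm high, on the right of the desk; origin under its middle.
- booklet: The same booklet; origin in the middle of its underside, axes as above.

How it is judged:
On the way, in this order (a step that is already met when the one before it is completed fails the run):
1. the booklet is home against the stop of the guide, with the arm still up (y of booklet_centre in the frame of stapler above -0.085 m and x of booklet_centre in the frame of stapler between -0.007 and 0.007 m and z of booklet_centre in the frame of stapler below 0.017 m and angle between the y axis of booklet_centre and the y axis of stapler, either way round below 0.08 rad and value of joint stapler_arm above 0.3 rad), for 0.2 s.
2. the arm is pressed firmly on the booklet (the jaw bears on it with more than 8 N) (y of booklet_centre in the frame of stapler above -0.085 m and x of booklet_centre in the frame of stapler between -0.007 and 0.007 m and z of booklet_centre in the frame of stapler below 0.017 m and angle between the y axis of booklet_centre and the y axis of stapler, either way round below 0.08 rad and contact force between stapler and booklet above 8 N), for 0.3 s.
3. the arm is up again (value of joint stapler_arm above 0.41 rad), for 0.2 s.
At the end, for the whole second after the job is handed in: The booklet lies flat and at rest in the guide, home within 5 mm of the stop, 7 mm of the middle line and 0.08 rad; the stapler's arm is fully up (above 0.41 rad) (y of booklet_centre in the frame of stapler above -0.085 m and x of booklet_centre in the frame of stapler between -0.007 and 0.007 m and z of booklet_centre in the frame of stapler below 0.017 m and angle between the y axis of booklet_centre and the y axis of stapler, either way round below 0.08 rad and value of joint stapler_arm above 0.41 rad and linear speed of booklet below 0.02 m/s); the robot touches nothing.
It fails at once if the arm snaps up (rises faster than 0.8 rad/s) (velocity of joint stapler_arm above 0.8 rad/s).
It fails at once if the booklet is crushed by the jaw (more than 35 N) (contact force between stapler and booklet above 35 N).
It fails at once if a bystander is moved by more than 20 mm (distance of any of tape_roll, jar, glue_stick, charger, mug from where it was at the start of the episode above 0.02 m).
It also fails if it takes over 66 s, if anything falls off the work surface, if the arm or the gripper's body presses on something with over 40 N, if the wrist force passes 120 N, or if a joint passes its speed limit or range.

ROBOT

A 6-joint arm with a two-finger parallel gripper is mounted at the origin on a cart in front of the work surface, level with it; the furniture and walls round the work are solid. World frame = base frame: x ahead of the robot, y to its left, z up, the work surface at z = 0. Lengths are in m, angles in rad, forces in N, time in s.
With the tool pointing down it reaches from about 0.35 to 0.85 m from the base axis. Payload 8.1 kg.
Tool frame: the origin (TCP) lies on the mounting face of the last link; the fingertips stand 173 mm ahead of it and the grasp point (between the pads) lies 155 mm ahead of it; z points along the fingers, y is the line along which they close (so a half turn about z gives the same grasp; the last joint's range is limited). The gripper opens to 85 mm and grips with 20 to 120 N. Pads are 22 mm wide; open, the fingers measure 114 mm over their backs; the gripper's body (76 mm by 85 mm) begins 54 mm behind the grasp point. The pads swing forward as they close: fully open they stand 13 mm farther back than shut.
Start: joints at [1.057, 0.13, 1.488, -0, 1.523, -0.085], TCP at [0.249, 0.546, 0.405] pointing down, gripper open.
Joint ranges: [-2.96, 2.96], [-0.89, 2.26], [0.02, 2.5], [-1.34, 4.48], [0, 2.73], [-2.66, 2.66]. Speed limits (rad/s): [2.39, 2.39, 2.79, 3.14, 3.14, 3.14].

INTERFACE

Orientations are given as a unit quaternion [w, x, y, z].
In Python, from workcell import env gives the robot as it stands.
- The arm moves only by the tool jog_arm, never from a script. Its argument "targets" is a list of rows, each a list of 7 numbers: the turn, a rotation vector about the world's x, y, z in rad, then the shift along the world's x, y, z in m, then the closure, from -1 (fully open) to 1 (shut), so that 0 is half open. In form: [[rx, ry, rz, x, y, z, fingers], ...]. A call has 1 to 10 rows; each row is the pose to reach, as a shift and turn from the pose commanded when the call began; what a row does not reach only later rows make up. A row lasts 1/10 s, in which the tool goes at most 50 mm and 8.59 degrees, less where a joint would pass 70% of its speed; a pose out of reach is approached as far as the arm can. A call with a gripper value outside its range is refused whole. The fingers move at their own pace and stop on an object; "squeeze" is the grip in N (left out, the last holds). Time passes only in rows, so rows that repeat a pose let the fingers close. It gives the time, the measured TCP pose, the force, the opening and the grip force at its end, in the units of the state.
- env.sense(): the state, without advancing time (a new reading comes with each control period).
- env.snapshot(name): name is "scene" or "top"; returns the picture (420x560x3 uint8, red, green, blue); there is no depth.
- env.calibration(name): a dict with "intrinsics" (3x3 intrinsics, pixels), "extrinsics" (4x4, takes a point from camera to world coordinates). Camera axes: x right, y down, z forward; pixel columns grow to the right and rows downward; lengths in m; the calibration is good to about 2 mm. A picture is of the moment at which its call begins. calibration takes no time and is no camera call.
- env.job_done(): hands the job in; it is judged then, once.
The state is a dict: "time_s": time; "joint_pos": joint angles; "joint_velocities": joint speeds; "joint_torque": joint torques, N m; "eef_pos": TCP position; "tcp_rot": TCP orientation; "wrist_force": force on the tool from outside, world axes, zero at the start; "torque": the same for the moment, N m; "grip_width": finger opening in m; "gripper_force": force on a finger pad.
Only numpy, scipy, OpenCV 4.12 (cv2) and the standard library are available. Lean on these libraries where they do the work, as an engineer would, in place of code of your own. Each camera call takes 0.05 s, during which the arm holds its last target. There are 200 camera calls.

## Working session

There is one attempt and no reset: what is moved stays moved. The work goes in short steps, Python scripts to look and compute and a tool call to move; the robot and the scene stay as the last step left them, time stands still between calls to the robot, and variables do not carry over. Pictures are saved under pics/ and viewed, at most 10 in all, crops included, and the job is handed in when it is done.

Besides the shell and the picture viewer there is one more tool, called as name(argument=value, ...), one argument or row to a line, values as JSON. jog_arm: Moves the arm, as the interface text tells. Its arguments: {"type":"object","properties":{"targets":{"type":"array","items":{"type":"array","items":{"type":"number"}}},"squeeze":{"type":"number"}},"required":["targets"]}

```bash
mkdir -p pics
cat > h.py <<'E'
import numpy as np, cv2
from workcell import env
def shot(cam,name):
    im=env.snapshot(cam); cv2.imwrite(f'pics/{name}.png',im[:,:,::-1]); return im
def ray(cam,uv,z):
    c=env.calibration(cam); K=np.array(c['intrinsics']);T=np.array(c['extrinsics'])
    d=T[:3,:3]@np.linalg.solve(K,[uv[0],uv[1],1]); o=T[:3,3]
    return o+d*(z-o[2])/d[2]
def proj(cam,p):
    c=env.calibration(cam); K=np.array(c['intrinsics']);T=np.linalg.inv(np.array(c['extrinsics']))
    q=K@(T[:3,:3]@np.array(p)+T[:3,3]); return q[:2]/q[2]
E
python3 - <<'E'
from h import *
a=shot('top','top0');b=shot('scene','scene0')
for c in('top','scene'):print(np.round(env.calibration(c)['extrinsics'],3), env.calibration(c)['intrinsics'])
s=env.sense()
for k in s:print(k,np.round(s[k],3))
E
```

```text
[[ 0.137 -0.773  0.62  -0.383]
 [-0.991 -0.098  0.096 -0.165]
 [-0.013 -0.627 -0.779  1.246]
 [ 0.     0.     0.     1.   ]] [[514.19922764   0.         273.48836426]
 [  0.         514.19922764 213.17986618]
 [  0.           0.           1.        ]]
[[-0.996 -0.073  0.056  0.441]
 [-0.092  0.81  -0.58   0.908]
 [-0.003 -0.582 -0.813  1.333]
 [ 0.     0.     0.     1.   ]] [[478.97370084   0.         281.86099752]
 [  0.         478.97370084 208.66636816]
 [  0.           0.           1.        ]]
time_s 0.1
joint_pos [ 1.057  0.131  1.489 -0.     1.523 -0.085]
joint_velocities [ 0.002 -0.002 -0.004 -0.001  0.001  0.001]
joint_torque [ 1.0000e-03 -5.7096e+01 -5.0194e+01 -0.0000e+00  8.0000e-03 -0.0000e+00]
eef_pos [0.249 0.546 0.404]
tcp_rot [-0.     0.213  0.977 -0.001]
wrist_force [ 0.171  0.159 -0.349]
torque [-0.006 -0.033 -0.03 ]
gripper_force 0.0
grip_width 0.085
```

View pics/top0.png

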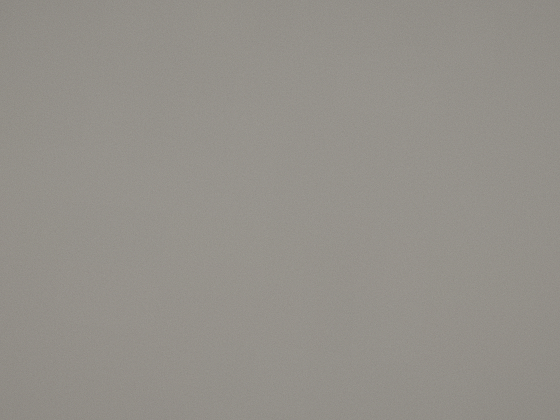

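View pics/scene0.png

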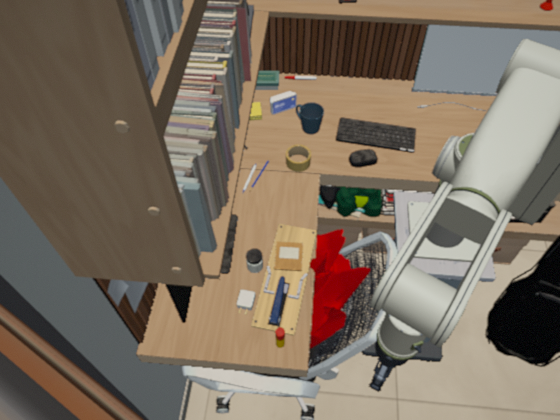

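The top view is only plain grey, so it is blocked. The scene view shows the board at about (285,280), with the booklet at (289,255), the stapler at (279,300), the glue stick at (280,337), the jar at (255,260), the charger at (246,299) and the tape roll at (298,158). I'll zoom in on that area.

Run:
```python
from h import *
im=cv2.imread('pics/scene0.png')[215:355,225:335]
cv2.imwrite('pics/crop0.png',cv2.resize(im,None,fx=4.2,fy=4.2,interpolation=cv2.INTER_CUBIC))
for n,uv,z in [('booklet',(289,255),.018),('stap',(279,300),.04),('jaw',(283,283),.05),('board tl',(284,226),.01),('tr',(317,233),.01),('bl',(254,325),.01),('br',(292,331),.01),('tape',(298,158),.048),('glue',(280,332),.09)]:
    print(n,np.round(ray('scene',uv,z),3))
```

```text
booklet [0.492 0.148 0.018]
stap [0.507 0.314 0.04 ]
jaw [0.5   0.263 0.05 ]
board tl [0.518 0.034 0.01 ]
tr [0.408 0.052 0.01 ]
bl [0.573 0.384 0.01 ]
br [0.463 0.392 0.01 ]
tape [ 0.492 -0.235  0.048]
glue [0.493 0.429 0.09 ]
```

View pics/crop0.png

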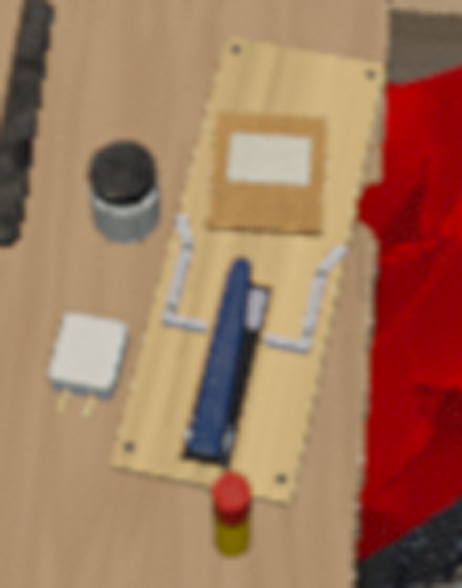

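```bash
cat >> h.py <<'E'
def cr(u,v): return ((u+.5)/4.2-.5+225,(v+.5)/4.2-.5+215)
E
python3 - <<'E'
from h import *
P=lambda u,v,z: ray('scene',cr(u,v),z)
obs=np.array([P(228,37,.01),P(386,66,.01),P(293,502,.01),P(112,466,.01)])[:,:2]
# stapler +y from jaw to hinge = world +y-ish ; +x world x
mod=np.array([[.064,-.28],[-.064,-.28],[-.064,.085],[.064,.085]])
print(np.round(obs,3),np.linalg.norm(np.diff(obs,axis=0),axis=1))
# stapler x = y cross z : y=+Y world -> x=+X world
mc,oc=mod.mean(0),obs.mean(0); H=(mod-mc).T@(obs-oc); U,S,Vt=np.linalg.svd(H);R=(U@Vt).T
t=oc-R@mc; th=np.arctan2(R[1,0],R[0,0]); print('stapler',t,th,'res',np.round(obs-(mod@R.T+t),4))
for n,(u,v,z) in dict(b_tl=(219,114,.018),b_tr=(326,116,.018),b_br=(322,233,.018),b_bl=(208,227,.018),rl=(178,319,.02),rr=(302,341,.02),rlf=(180,217,.02),rrf=(342,250,.02),jaw=(241,260,.08)).items():
    p=P(u,v,z)[:2]; print(n,np.round(p,3),np.round(R.T@(p-t),3))
for n,p in dict(stop=(0,-.035),).items(): pass
E
```

```text
[[0.536 0.026]
 [0.41  0.042]
 [0.455 0.401]
 [0.581 0.387]] [0.12685581 0.36207081 0.12686185]
stapler [0.50749625 0.31061023] -0.12478258989602845 res [[-0.0006  0.001 ]
 [ 0.0006  0.0011]
 [ 0.0005 -0.0019]
 [-0.0005 -0.0002]]
b_tl [0.535 0.102] [ 0.053 -0.203]
b_tr [0.453 0.097] [-0.027 -0.219]
b_br [0.449 0.198] [-0.044 -0.119]
b_bl [0.534 0.2  ] [ 0.04  -0.106]
rl [0.547 0.277] [ 0.044 -0.028]
rr [0.458 0.286] [-0.046 -0.03 ]
rlf [0.555 0.195] [ 0.061 -0.109]
rrf [0.434 0.211] [-0.061 -0.108]
jaw [0.504 0.257] [ 0.003 -0.053]
```

jog_arm(
  targets=[
    [0, 0, -0.12, 0.023, -0.048, 0, 0],
    [0, 0, -0.24, 0.046, -0.09, 0, 0],
    [0, 0, -0.36, 0.065, -0.13, 0, 0],
    [0, 0, -0.48, 0.085, -0.17, 0, 0],
    [0, 0, -0.6, 0.105, -0.21, 0, 0],
    [0, 0, -0.72, 0.125, -0.25, 0, 0],
    [0, 0, -0.84, 0.145, -0.29, 0, 0],
    [0, 0, -0.96, 0.165, -0.33, 0, 0],
    [0, 0, -1.08, 0.18, -0.37, 0, 0],
    [0, 0, -1.15, 0.195, -0.41, 0, 0],
  ],
)

```text
time_s: 1.1
eef_pos: [0.4447, 0.1339, 0.4044]
tcp_rot: [-0.0, 0.712, 0.703, -0.0]
wrist_force: [1.5, 0.4, 0.1]
grip_width: 0.0429
gripper_force: 0.0
```

jog_arm(
  targets=[
    [0, 0, -0.1, 0.02, -0.04, 0, 0],
    [0, 0, -0.117, 0.038, -0.074, -0.03, 0],
    [0, 0, -0.117, 0.038, -0.074, -0.07, 0],
    [0, 0, -0.117, 0.038, -0.074, -0.1, 0],
    [0, 0, -0.117, 0.038, -0.074, -0.1, 0],
    [0, 0, -0.117, 0.038, -0.074, -0.1, 0],
  ],
)

```text
time_s: 1.7
eef_pos: [0.4822, 0.0617, 0.3047]
tcp_rot: [-0.001, 0.75, 0.662, -0.001]
wrist_force: [0.8, 0.3, 0.5]
grip_width: 0.0427
gripper_force: 0.0
```

Run:
```python
from h import *
a=shot('top','top1');b=shot('scene','scene1')
s=env.sense();print(s['time_s'],np.round(s['eef_pos'],4),np.round(s['tcp_rot'],4),s['grip_width'],np.round(s['wrist_force'],2))
im=b[:,:,::-1][205:355,225:335]
cv2.imwrite('pics/both1.png',np.hstack([cv2.resize(a[:,:,::-1],(400,300)),cv2.resize(im,(400,545))[:300] if 0 else cv2.resize(im,(220,300),interpolation=cv2.INTER_CUBIC)]))
```

```text
1.8 [0.4832 0.062  0.3069] [0.001  0.7497 0.6618 0.0012] 0.04324196633210927 [ 0.62 -0.19  0.75]
```

View pics/both1.png

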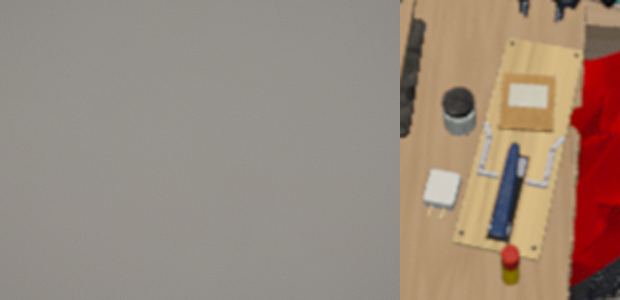

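The top view is still grey and no use. The scene crop shows the fingers coming in at the top edge, behind the booklet, with the booklet unmoved.

jog_arm(
  targets=[
    [0, 0, 0, 0, 0, -0.04, 0],
    [0, 0, 0, 0, 0, -0.08, 0],
    [0, 0, 0, 0, 0, -0.1, 0],
    [0, 0, 0, 0, 0, -0.11, 0],
    [0, 0, 0, 0, 0, -0.113, 0],
    [0, 0, 0, 0, 0, -0.113, 0],
  ],
)

```text
time_s: 2.4
eef_pos: [0.4835, 0.0619, 0.1933]
tcp_rot: [0.001, 0.75, 0.662, 0.001]
wrist_force: [0.1, 0.4, -0.1]
grip_width: 0.0427
gripper_force: 0.0
```

jog_arm(
  targets=[
    [0, 0, 0, 0, 0, -0.002, 0],
    [0, 0, 0, 0, 0, -0.004, 0],
    [0, 0, 0, 0, 0, -0.004, 0],
  ],
)

```text
time_s: 2.7
eef_pos: [0.4827, 0.0617, 0.1882]
tcp_rot: [0.0, 0.75, 0.662, 0.0]
wrist_force: [-0.1, 0.4, -0.4]
grip_width: 0.0424
gripper_force: 0.0
```

jog_arm(
  targets=[
    [0, 0, 0, 0, 0, -0.001, 0],
    [0, 0, 0, 0, 0, -0.003, 0],
    [0, 0, 0, 0, 0, -0.003, 0],
  ],
)

```text
time_s: 3.0
eef_pos: [0.4823, 0.0617, 0.1844]
tcp_rot: [-0.0, 0.75, 0.662, -0.0]
wrist_force: [0.3, -0.3, -0.4]
grip_width: 0.0428
gripper_force: 0.0
```

jog_arm(
  targets=[
    [0, 0, 0, 0, 0, -0.001, 0],
    [0, 0, 0, 0, 0, -0.002, 0],
    [0, 0, 0, 0, 0, -0.002, 0],
  ],
)

```text
time_s: 3.3
eef_pos: [0.4824, 0.0617, 0.1825]
tcp_rot: [-0.0, 0.75, 0.662, -0.0]
wrist_force: [0.2, -0.4, 0.5]
grip_width: 0.0428
gripper_force: 0.0
```

jog_arm(
  targets=[
    [0, 0, 0, 0, 0, -0.001, 0],
    [0, 0, 0, 0, 0, -0.001, 0],
  ],
)

```text
time_s: 3.5
eef_pos: [0.4825, 0.0617, 0.1817]
tcp_rot: [0.0, 0.75, 0.662, 0.0]
wrist_force: [0.3, -0.0, -0.5]
grip_width: 0.0427
gripper_force: 0.0
```

jog_arm(
  targets=[
    [0, 0, 0, 0, 0, -0.001, 0],
    [0, 0, 0, 0, 0, -0.001, 0],
  ],
)

```text
time_s: 3.7
eef_pos: [0.4826, 0.0617, 0.1815]
tcp_rot: [-0.0, 0.75, 0.662, -0.0]
wrist_force: [-5.0, 0.1, 11.5]
grip_width: 0.0429
gripper_force: 5.4
```

jog_arm(
  targets=[
    [0, 0, 0, 0, 0, 0.003, 0],
    [0, 0, 0, 0, 0, 0.0035, 0],
    [0, 0, 0, 0.001, 0.008, 0.0035, 0],
    [0, 0, 0, 0.002, 0.015, 0.0035, 0],
    [0, 0, 0, 0.0028, 0.022, 0.0035, 0],
    [0, 0, 0, 0.0035, 0.028, 0.0035, 0],
    [0, 0, 0, 0.0043, 0.034, 0.0035, 0],
    [0, 0, 0, 0.005, 0.04, 0.0035, 0],
    [0, 0, 0, 0.0056, 0.045, 0.0035, 0],
    [0, 0, 0, 0.0056, 0.045, 0.0035, 0],
  ],
)

```text
time_s: 4.7
eef_pos: [0.4863, 0.1039, 0.1833]
tcp_rot: [0.001, 0.749, 0.662, -0.006]
wrist_force: [-14.0, -29.0, 14.4]
grip_width: 0.0431
gripper_force: 14.7
```

```bash
cat >> h.py <<'E'
T0=np.array([.5075,.3106]); TH=-.1248
R0=np.array([[np.cos(TH),-np.sin(TH)],[np.sin(TH),np.cos(TH)]])
def S(p): return R0.T@(np.asarray(p)[:2]-T0)
def crop(cam,name,x0,y0,x1,y1,k):
    im=env.snapshot(cam)[:,:,::-1]; cv2.imwrite(f'pics/{name}.png',cv2.resize(im[y0:y1,x0:x1],None,fx=k,fy=k,interpolation=cv2.INTER_CUBIC))
E
python3 - <<'E'
from h import *
crop('scene','c2',235,215,335,315,5)
s=env.sense();print(s['time_s'],np.round(s['eef_pos'],4),S(s['eef_pos']))
E
```

```text
4.75 [0.4863 0.1038 0.1833] [ 0.00467678 -0.20778544]
```

View pics/c2.png

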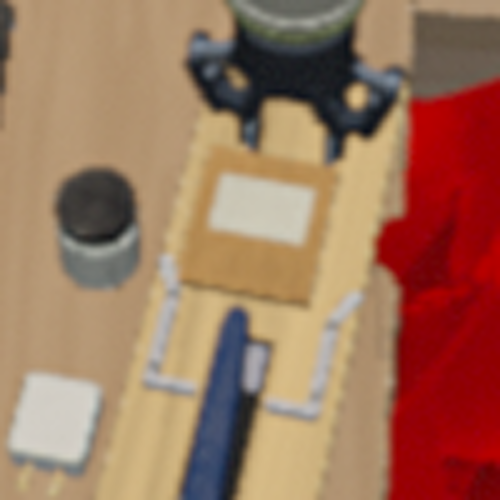

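The booklet now sits flush on both fingers, but its left front corner at (180,285) is on the left flare of the guide, whose tip is at (168,258). The 29 N push says it is wedged there. I'll measure how far it is off the middle line.

Run:
```python
from h import *
P=lambda u,v,z: ray('scene',((u+.5)/5-.5+235,(v+.5)/5-.5+215),z)
for n,(u,v,z) in dict(b_tl=(211,147,.018),b_tr=(334,164,.018),b_br=(309,303,.018),b_bl=(180,282,.018),lab_tl=(220,175,.018),lab_tr=(315,188,.018),lab_br=(305,246,.018),lab_bl=(208,228,.018),railtipL=(168,258,.02),railtipR=(358,296,.02)).items():
    print(n,np.round(S(P(u,v,z)),4))
```

```text
b_tl [ 0.0513 -0.195 ]
b_tr [-0.0282 -0.1994]
b_br [-0.0323 -0.0987]
b_bl [ 0.0484 -0.0959]
lab_tl [ 0.0411 -0.1759]
lab_tr [-0.0198 -0.1795]
lab_br [-0.0219 -0.1372]
lab_bl [ 0.04   -0.1367]
railtipL [ 0.0593 -0.1096]
railtipR [-0.0609 -0.1088]
```

jog_arm(
  targets=[
    [0, 0, 0, -0.001, -0.0025, 0, 0],
    [0, 0, 0, -0.003, -0.0025, 0, 0],
    [0, 0, 0, -0.005, -0.0015, 0, 0],
  ],
)

```text
time_s: 5.05
eef_pos: [0.4826, 0.105, 0.1837]
tcp_rot: [-0.0, 0.75, 0.661, -0.001]
wrist_force: [-0.9, -0.2, -1.3]
grip_width: 0.0427
gripper_force: 0.5
```

jog_arm(
  targets=[
    [0, 0, 0, -0.001, 0.001, 0, 0],
    [0, 0, 0, -0.002, 0.002, 0, 0],
    [0, 0, 0, -0.003, 0.003, 0, 0],
  ],
)

```text
time_s: 5.35
eef_pos: [0.4802, 0.1086, 0.1844]
tcp_rot: [0.0, 0.75, 0.662, 0.0]
wrist_force: [0.5, -0.5, -0.1]
grip_width: 0.0429
gripper_force: 0.3
```

Run:
```python
from h import *
crop('scene','c3',235,215,335,315,5)
im=cv2.imread('pics/c3.png')
# label (white) rectangle on the booklet
hsv=cv2.cvtColor(im,cv2.COLOR_BGR2HSV); m=((hsv[...,1]<70)&(hsv[...,2]>185)).astype(np.uint8)
m[:150]=0;m[270:]=0;m[:,:170]=0;m[:,340:]=0
c=max(cv2.findContours(m,0,2)[0],key=cv2.contourArea); box=cv2.boxPoints(cv2.minAreaRect(c))
print(cv2.contourArea(c))
for u,v in box: print((u,v),np.round(S(ray('scene',((u+.5)/5-.5+235,(v+.5)/5-.5+215),.018)),4))
```

```text
5446.0
(np.float32(213.11537), np.float32(237.42308)) [ 0.0354 -0.1308]
(np.float32(224.61537), np.float32(179.92308)) [ 0.0374 -0.173 ]
(np.float32(322.5), np.float32(199.50002)) [-0.0261 -0.1722]
(np.float32(311.0), np.float32(257.0)) [-0.0271 -0.1303]
```

View pics/c3.png

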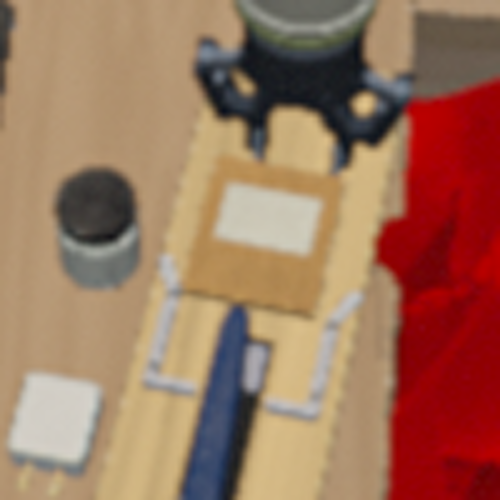

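The booklet is now square to the board and about 5 mm off the middle line (label centre near (268,218)), with the fingers flush on its back edge. I'll keep going diagonally.

jog_arm(
  targets=[
    [0, 0, 0, -0.001, 0.0035, 0, 0],
    [0, 0, 0, -0.002, 0.007, 0, 0],
    [0, 0, 0, -0.003, 0.011, 0, 0],
    [0, 0, 0, -0.004, 0.0155, 0, 0],
    [0, 0, 0, -0.004, 0.0155, 0, 0],
  ],
)

```text
time_s: 5.9
eef_pos: [0.4759, 0.1243, 0.1842]
tcp_rot: [-0.0, 0.75, 0.662, 0.0]
wrist_force: [-0.1, -0.1, 0.4]
grip_width: 0.0432
gripper_force: 0.0
```

```bash
cat >> h.py <<'E'
def label(name):
    crop('scene',name,235,215,335,315,5); im=cv2.imread(f'pics/{name}.png')
    hsv=cv2.cvtColor(im,cv2.COLOR_BGR2HSV); m=((hsv[...,1]<70)&(hsv[...,2]>185)).astype(np.uint8)
    m[:150]=0;m[380:]=0;m[:,:185]=0;m[:,340:]=0
    c=max(cv2.findContours(m,0,2)[0],key=cv2.contourArea); box=cv2.boxPoints(cv2.minAreaRect(c))
    q=np.array([S(ray('scene',((u+.5)/5-.5+235,(v+.5)/5-.5+215),.018)) for u,v in box])
    print(cv2.contourArea(c),np.round(q,4).tolist(),'mean',q.mean(0).round(4))
    s=env.sense();print(s['time_s'],np.round(s['eef_pos'],4),S(s['eef_pos']).round(4),np.round(s['wrist_force'],1))
E
python3 -c "
from h import *
label('c4')"
```

```text
5581.0 [[0.0306, -0.1159], [0.0319, -0.1582], [-0.0319, -0.1563], [-0.0322, -0.1143]] mean [-0.0004 -0.1362]
5.95 [0.4759 0.1241 0.1842] [-0.0081 -0.1889] [-1.1  0.6 -0.7]
```

jog_arm(
  targets=[
    [0, 0, 0, 0.0006, 0.005, 0, 0],
    [0, 0, 0, 0.0013, 0.01, 0, 0],
    [0, 0, 0, 0.0019, 0.015, 0, 0],
    [0, 0, 0, 0.0025, 0.02, 0, 0],
    [0, 0, 0, 0.0031, 0.025, 0, 0],
    [0, 0, 0, 0.0038, 0.03, 0, 0],
    [0, 0, 0, 0.0044, 0.035, 0, 0],
    [0, 0, 0, 0.0048, 0.038, 0, 0],
    [0, 0, 0, 0.005, 0.04, 0, 0],
    [0, 0, 0, 0.005, 0.04, 0, 0],
  ],
)

```text
time_s: 6.95
eef_pos: [0.4811, 0.164, 0.1842]
tcp_rot: [-0.0, 0.75, 0.662, 0.0]
wrist_force: [-0.1, -0.2, -0.6]
grip_width: 0.0427
gripper_force: 0.0
```

jog_arm(
  targets=[
    [0, 0, 0, 0.0001, 0.001, 0, 0],
    [0, 0, 0, 0.0003, 0.002, 0, 0],
    [0, 0, 0, 0.0004, 0.003, 0, 0],
    [0, 0, 0, 0.0004, 0.003, 0, 0],
  ],
)

```text
time_s: 7.35
eef_pos: [0.4815, 0.1667, 0.1842]
tcp_rot: [-0.0, 0.75, 0.662, 0.0]
wrist_force: [0.1, 0.2, -0.3]
grip_width: 0.0431
gripper_force: 0.1
```

```bash
python3 -c "
from h import *
label('c5')"
```

```text
5148.0 [[0.0292, -0.0735], [0.031, -0.1157], [-0.0322, -0.1148], [-0.0329, -0.0729]] mean [-0.0012 -0.0942]
7.4 [0.4815 0.1667 0.1842] [-0.0079 -0.146 ] [ 0.4 -0.2  1. ]
```

View pics/c5.png

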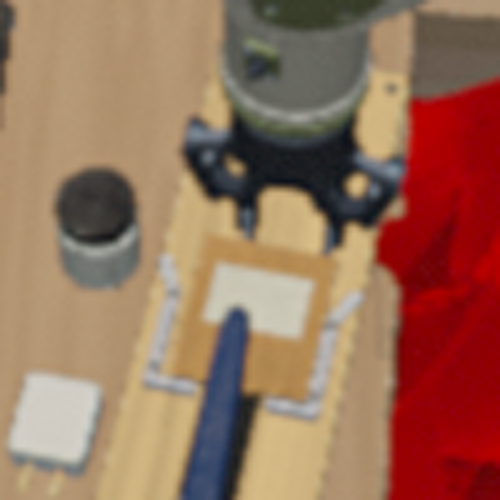

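The booklet lies inside the rails. Its front edge is near row 385 and the stop is near (170,382) and (290,408), so it is about 4 mm short. I'll push on gently until I feel the stop.

jog_arm(
  targets=[
    [0, 0, 0, 0.0001, 0.001, 0, 0],
    [0, 0, 0, 0.0003, 0.002, 0, 0],
    [0, 0, 0, 0.0003, 0.002, 0, 0],
  ],
)

```text
time_s: 7.7
eef_pos: [0.4818, 0.1688, 0.1842]
tcp_rot: [-0.0, 0.75, 0.662, 0.0]
wrist_force: [0.7, -0.1, 0.5]
grip_width: 0.0423
gripper_force: 0.2
```

jog_arm(
  targets=[
    [0, 0, 0, 0.0001, 0.001, 0, 0],
    [0, 0, 0, 0.0003, 0.002, 0, 0],
    [0, 0, 0, 0.0003, 0.002, 0, 0],
  ],
)

```text
time_s: 8.0
eef_pos: [0.4819, 0.1701, 0.1841]
tcp_rot: [0.0, 0.75, 0.662, -0.001]
wrist_force: [-1.4, -6.4, 3.6]
grip_width: 0.0428
gripper_force: 3.4
```

jog_arm(
  targets=[
    [0, 0, 0, 0.0001, 0.001, 0, 0],
    [0, 0, 0, 0.0001, 0.001, 0, 0],
  ],
)

```text
time_s: 8.2
eef_pos: [0.482, 0.1705, 0.1841]
tcp_rot: [0.001, 0.75, 0.662, -0.002]
wrist_force: [-2.6, -10.8, 5.2]
grip_width: 0.0425
gripper_force: 5.7
```

It met the stop at 11 N. Now I'll back off, rise and close the fingers, then check the stapler arm's geometry.

jog_arm(
  targets=[
    [0, 0, 0, -0.0005, -0.004, 0, 0],
    [0, 0, 0, -0.0015, -0.012, 0, 0],
    [0, 0, 0, -0.0025, -0.02, 0, 0],
    [0, 0, 0, -0.0025, -0.02, 0.03, 0],
    [0, 0, 0, -0.0025, -0.02, 0.07, 0.5],
    [0, 0, 0, -0.0025, -0.02, 0.11, 1],
    [0, 0, 0, -0.0025, -0.02, 0.126, 1],
    [0, 0, 0, -0.0025, -0.02, 0.126, 1],
  ],
)

```text
time_s: 9.0
eef_pos: [0.4809, 0.1516, 0.3138]
tcp_rot: [0.002, 0.75, 0.661, 0.003]
wrist_force: [1.0, 0.0, 0.7]
grip_width: -0.0001
gripper_force: 0.0
```

Run:
```python
from h import *
label('c6')
crop('scene','c6b',245,250,315,350,6)
def W(x,y,z): return [*(T0+R0@[x,y]),z]
def armpt(x,al,pp,a,hy): return W(x,hy-(al*np.cos(a)-pp*np.sin(a)),.026+al*np.sin(a)+pp*np.cos(a))
for x,al in[(-.012,.125),(.012,.125),(0,.107),(0,0)]:
    u=proj('scene',armpt(x,al,.020,.45,.057)); print(x,al,((u+.5-[245,250])*6-.5).round(0))
```

```text
5003.5 [[0.0291, -0.0709], [0.0308, -0.1129], [-0.0323, -0.1118], [-0.0329, -0.0701]] mean [-0.0013 -0.0914]
9.05 [0.4801 0.1515 0.3114] [-0.0074 -0.1613] [ 0.3  0.3 -0.3]
-0.012 0.125 [252. 161.]
0.012 0.125 [203. 152.]
0 0.107 [220. 194.]
0 0 [176. 418.]
```

View pics/c6b.png

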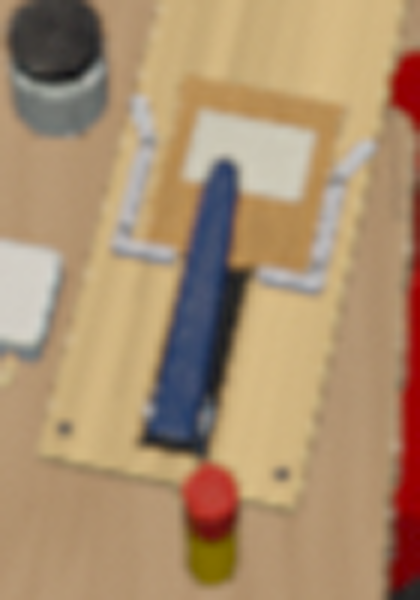

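The stapler arm's tip at (226,160) matches the model, which predicted (227,156). The booklet is home: label x is −1 mm and the centre y is about −81 mm. Next I'll move over the press point.

jog_arm(
  targets=[
    [0, 0, 0, 0.006, 0.03, 0, 1],
    [0, 0, 0, 0.013, 0.07, 0, 1],
    [0, 0, 0, 0.02, 0.11, 0, 1],
    [0, 0, 0, 0.0248, 0.135, 0, 1],
    [0, 0, 0, 0.0248, 0.135, 0, 1],
    [0, 0, 0, 0.0248, 0.135, -0.015, 1],
    [0, 0, 0, 0.0248, 0.135, -0.03, 1],
    [0, 0, 0, 0.0248, 0.135, -0.036, 1],
    [0, 0, 0, 0.0248, 0.135, -0.036, 1],
  ],
)

```text
time_s: 10.0
eef_pos: [0.5036, 0.2853, 0.2715]
tcp_rot: [-0.001, 0.75, 0.661, -0.002]
wrist_force: [0.6, 0.1, -0.5]
grip_width: 0.0001
gripper_force: 0.0
```

jog_arm(
  targets=[
    [0, 0, 0, 0, 0, -0.002, 1],
    [0, 0, 0, 0, 0, -0.004, 1],
    [0, 0, 0, 0, 0, -0.006, 1],
    [0, 0, 0, 0, 0, -0.006, 1],
  ],
)

```text
time_s: 10.4
eef_pos: [0.5045, 0.2867, 0.2683]
tcp_rot: [0.0, 0.75, 0.662, 0.0]
wrist_force: [0.7, 0.7, -1.2]
grip_width: -0.0002
gripper_force: 0.0
```

Run:
```python
from h import *
s=env.sense();print(s['time_s'],np.round(s['eef_pos'],4),S(s['eef_pos']).round(4),np.round(s['wrist_force'],1))
crop('scene','c7',235,230,335,350,5)
```

```text
10.4 [0.5045 0.2867 0.2683] [-0.     -0.0241] [ 0.7  0.7 -1.2]
```

View pics/c7.png

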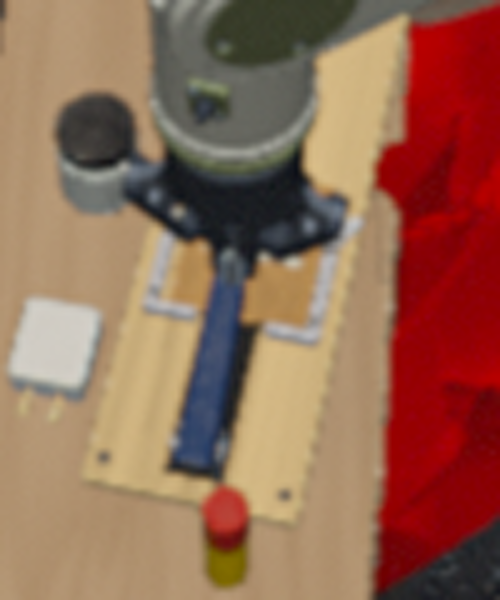

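The shut fingers stand over the stapler arm's middle line at (232,262), and nothing else is near them. I'll press down along the arc.

jog_arm(
  targets=[
    [0, 0, 0, 0, 0, -0.002, 1],
    [0, 0, 0, 0, 0, -0.003, 1],
    [0, 0, 0, 0, 0, -0.004, 1],
    [0, 0, 0, 0, 0, -0.004, 1],
  ],
)

```text
time_s: 10.85
eef_pos: [0.5044, 0.2867, 0.264]
tcp_rot: [-0.0, 0.75, 0.662, -0.0]
wrist_force: [0.3, -0.1, 0.8]
grip_width: 0.0001
gripper_force: 0.0
```

jog_arm(
  targets=[
    [0, 0, 0, 0, -0.001, -0.001, 1],
    [0, 0, 0, 0, -0.001, -0.002, 1],
    [0, 0, 0, 0, -0.001, -0.003, 1],
    [0, 0, 0, 0, -0.002, -0.004, 1],
    [0, 0, 0, 0, -0.002, -0.004, 1],
  ],
)

```text
time_s: 11.35
eef_pos: [0.5045, 0.2849, 0.2604]
tcp_rot: [-0.0, 0.75, 0.662, 0.0]
wrist_force: [0.0, 1.5, 3.4]
grip_width: 0.0003
gripper_force: 1.4
```

jog_arm(
  targets=[
    [0, 0, 0, -0.0003, -0.002, -0.003, 1],
    [0, 0, 0, -0.0005, -0.004, -0.006, 1],
    [0, 0, 0, -0.0007, -0.0055, -0.009, 1],
    [0, 0, 0, -0.0009, -0.0074, -0.012, 1],
    [0, 0, 0, -0.0012, -0.009, -0.0155, 1],
    [0, 0, 0, -0.0014, -0.0105, -0.019, 1],
    [0, 0, 0, -0.0015, -0.012, -0.022, 1],
    [0, 0, 0, -0.0017, -0.0135, -0.0255, 1],
    [0, 0, 0, -0.0018, -0.0147, -0.029, 1],
    [0, 0, 0, -0.002, -0.0156, -0.032, 1],
  ],
)

```text
time_s: 12.35
eef_pos: [0.5026, 0.2691, 0.2281]
tcp_rot: [0.0, 0.75, 0.662, 0.0]
wrist_force: [0.1, 4.1, 4.6]
grip_width: -0.0003
gripper_force: 2.5
```

jog_arm(
  targets=[
    [0, 0, 0, 0, -0.0003, -0.001, 1],
    [0, 0, 0, 0, -0.0006, -0.002, 1],
    [0, 0, 0, 0, -0.001, -0.003, 1],
    [0, 0, 0, 0, -0.0012, -0.004, 1],
    [0, 0, 0, 0, -0.0013, -0.005, 1],
    [0, 0, 0, 0, -0.0013, -0.005, 1],
  ],
)

```text
time_s: 12.95
eef_pos: [0.5025, 0.2678, 0.2232]
tcp_rot: [0.0, 0.75, 0.662, -0.0]
wrist_force: [0.1, 3.8, 6.0]
grip_width: -0.0002
gripper_force: 2.7
```

Not on the booklet yet: 6 N is only the spring. I'll go on in small steps.

jog_arm(
  targets=[
    [0, 0, 0, 0, 0, -0.0007, 1],
    [0, 0, 0, 0, 0, -0.0014, 1],
    [0, 0, 0, 0, 0, -0.002, 1],
    [0, 0, 0, 0, 0, -0.002, 1],
  ],
)

```text
time_s: 13.35
eef_pos: [0.5025, 0.2675, 0.2213]
tcp_rot: [0.0, 0.75, 0.662, -0.0]
wrist_force: [-0.6, 1.5, 6.3]
grip_width: 0.0002
gripper_force: 3.2
```

jog_arm(
  targets=[
    [0, 0, 0, 0, 0, -0.0005, 1],
    [0, 0, 0, 0, 0, -0.001, 1],
    [0, 0, 0, 0, 0, -0.001, 1],
  ],
)

```text
time_s: 13.65
eef_pos: [0.5025, 0.2673, 0.2203]
tcp_rot: [0.0, 0.75, 0.662, -0.0]
wrist_force: [-1.0, 0.4, 7.7]
grip_width: -0.0
gripper_force: 3.4
```

jog_arm(
  targets=[
    [0, 0, 0, 0, 0, -0.0005, 1],
    [0, 0, 0, 0, 0, -0.0005, 1],
  ],
)

```text
time_s: 13.85
eef_pos: [0.5025, 0.2673, 0.2198]
tcp_rot: [0.0, 0.75, 0.662, -0.001]
wrist_force: [-0.5, -0.0, 6.4]
grip_width: -0.0001
gripper_force: 3.5
```

jog_arm(
  targets=[
    [0, 0, 0, 0, 0, -0.0005, 1],
    [0, 0, 0, 0, 0, -0.001, 1],
    [0, 0, 0, 0, 0, -0.001, 1],
  ],
)

```text
time_s: 14.15
eef_pos: [0.5025, 0.2672, 0.2191]
tcp_rot: [0.0, 0.75, 0.662, -0.001]
wrist_force: [-2.5, -1.6, 9.0]
grip_width: 0.0
gripper_force: 4.6
```

jog_arm(
  targets=[
    [0, 0, 0, 0, 0, -0.0005, 1],
    [0, 0, 0, 0, 0, -0.0005, 1],
  ],
)

```text
time_s: 14.35
eef_pos: [0.5026, 0.2672, 0.219]
tcp_rot: [0.0, 0.75, 0.662, -0.001]
wrist_force: [-3.7, -2.6, 12.9]
grip_width: -0.0001
gripper_force: 6.3
```

jog_arm(
  targets=[
    [0, 0, 0, 0, 0, -0.0004, 1],
    [0, 0, 0, 0, 0, -0.0007, 1],
    [0, 0, 0, 0, 0, -0.0007, 1],
  ],
)

```text
time_s: 14.65
eef_pos: [0.5026, 0.2672, 0.2188]
tcp_rot: [0.001, 0.75, 0.662, -0.001]
wrist_force: [-6.4, -2.7, 18.2]
grip_width: -0.0
gripper_force: 8.8
```

jog_arm(
  targets=[
    [0, 0, 0, 0, 0, -0.0003, 1],
    [0, 0, 0, 0, 0, -0.0003, 1],
  ],
)

```text
time_s: 14.85
eef_pos: [0.5027, 0.2672, 0.2188]
tcp_rot: [0.001, 0.75, 0.662, -0.001]
wrist_force: [-7.7, -4.3, 19.4]
grip_width: 0.0003
gripper_force: 9.9
```

jog_arm(
  targets=[
    [0, 0, 0, 0, 0, -0.0005, 1],
    [0, 0, 0, 0, 0, -0.0005, 1],
    [0, 0, 0, 0, 0, -0.0005, 1],
    [0, 0, 0, 0, 0, -0.0005, 1],
    [0, 0, 0, 0, 0, -0.0005, 1],
    [0, 0, 0, 0, 0, -0.0005, 1],
  ],
)

```text
time_s: 15.45
eef_pos: [0.5027, 0.2672, 0.2187]
tcp_rot: [0.001, 0.75, 0.662, -0.0]
wrist_force: [-8.4, -5.1, 23.1]
grip_width: 0.0
gripper_force: 11.8
```

jog_arm(
  targets=[
    [0, 0, 0, 0, 0, 0.0005, 1],
    [0, 0, 0, 0, 0, 0.001, 1],
    [0, 0, 0, 0, 0, 0.0015, 1],
    [0, 0, 0, 0, 0, 0.002, 1],
    [0, 0, 0, 0, 0, 0.003, 1],
    [0, 0, 0, 0, 0.0003, 0.004, 1],
    [0, 0, 0, 0, 0.0005, 0.0055, 1],
    [0, 0, 0, 0.0001, 0.0008, 0.007, 1],
    [0, 0, 0, 0.0001, 0.0011, 0.009, 1],
    [0, 0, 0, 0.0001, 0.0015, 0.011, 1],
  ],
)

```text
time_s: 16.45
eef_pos: [0.5026, 0.269, 0.2278]
tcp_rot: [0.0, 0.75, 0.662, -0.0]
wrist_force: [0.1, 1.8, 5.5]
grip_width: 0.0001
gripper_force: 2.6
```

jog_arm(
  targets=[
    [0, 0, 0, 0.0001, 0.0007, 0.002, 1],
    [0, 0, 0, 0.0002, 0.0014, 0.004, 1],
    [0, 0, 0, 0.0003, 0.0022, 0.006, 1],
    [0, 0, 0, 0.0004, 0.003, 0.008, 1],
    [0, 0, 0, 0.0005, 0.0039, 0.01, 1],
    [0, 0, 0, 0.0006, 0.0049, 0.012, 1],
    [0, 0, 0, 0.0007, 0.006, 0.014, 1],
    [0, 0, 0, 0.0009, 0.0071, 0.016, 1],
    [0, 0, 0, 0.001, 0.0083, 0.018, 1],
    [0, 0, 0, 0.0012, 0.0095, 0.02, 1],
  ],
)

```text
time_s: 17.45
eef_pos: [0.5038, 0.2779, 0.2476]
tcp_rot: [0.001, 0.75, 0.661, -0.001]
wrist_force: [-0.0, -3.1, 5.4]
grip_width: 0.0
gripper_force: 2.4
```

jog_arm(
  targets=[
    [0, 0, 0, 0.0002, 0.0013, 0.002, 1],
    [0, 0, 0, 0.0003, 0.0025, 0.004, 1],
    [0, 0, 0, 0.0005, 0.0038, 0.006, 1],
    [0, 0, 0, 0.0006, 0.005, 0.008, 1],
    [0, 0, 0, 0.0008, 0.006, 0.01, 1],
    [0, 0, 0, 0.0009, 0.007, 0.012, 1],
    [0, 0, 0, 0.001, 0.008, 0.0135, 1],
    [0, 0, 0, 0.001, 0.0085, 0.015, 1],
    [0, 0, 0, 0.001, 0.009, 0.0165, 1],
    [0, 0, 0, 0.001, 0.009, 0.018, 1],
  ],
)

```text
time_s: 18.45
eef_pos: [0.5045, 0.2878, 0.2652]
tcp_rot: [-0.0, 0.75, 0.662, -0.0]
wrist_force: [0.8, 0.3, 0.4]
grip_width: 0.0003
gripper_force: 0.0
```

jog_arm(
  targets=[
    [0, 0, 0, 0, 0, 0.0015, 1],
    [0, 0, 0, 0, 0, 0.003, 1],
    [0, 0, 0, 0, 0, 0.005, 1],
    [0, 0, 0, 0, 0, 0.008, 1],
    [0, 0, 0, 0, 0, 0.02, 1],
    [0, 0, 0, 0, 0, 0.05, 1],
    [0, 0, 0, 0, 0, 0.09, 1],
    [0, 0, 0, 0, 0, 0.1, 1],
    [0, 0, 0, 0, 0, 0.1, 1],
  ],
)

```text
time_s: 19.35
eef_pos: [0.5056, 0.2882, 0.3695]
tcp_rot: [0.001, 0.75, 0.662, 0.003]
wrist_force: [0.0, -0.4, -0.3]
grip_width: -0.0004
gripper_force: 0.0
```

Run:
```python
from h import *
label('c8')
crop('scene','c8b',235,230,335,350,5)
```

```text
4624.0 [[0.0291, -0.0709], [0.0308, -0.1128], [-0.0323, -0.1118], [-0.0329, -0.0702]] mean [-0.0013 -0.0914]
19.4 [0.505  0.2879 0.367 ] [ 0.0004 -0.0228] [-0.3  0.2 -1.1]
```

View pics/c8b.png

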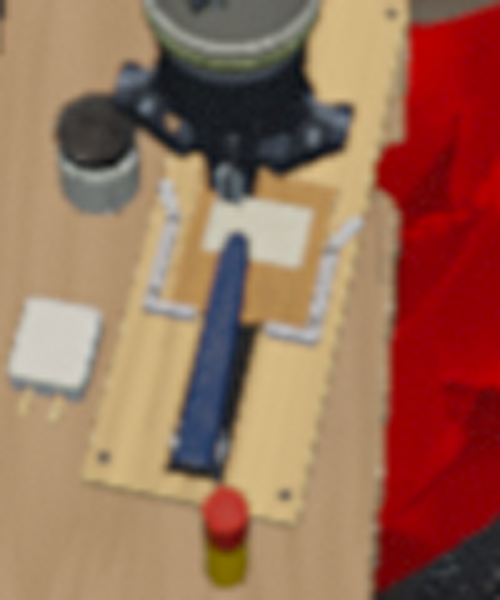

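The stapler arm is up again, its tip at (236,237) as before. The booklet is still home, with the label unmoved, and the gripper is clear. Handing in.

```bash
python3 -c "
from workcell import env
print(env.job_done())"
```

```text
the job is handed in; nothing more can be done
None
```

The job is handed in: the booklet is home and square in the guide, the stapler arm was pressed at about 23 N for 0.6 s and eased up over more than 2 s, and the last picture shows nothing else moved; the hand-in returned no verdict.

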